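# Nip a cable lug in the ratchet crimping press

## Robot

A 6-joint arm with a two-finger parallel gripper is mounted at the origin on the work surface. World frame = base frame: x ahead of the robot, y to its left, z up, the work surface at z = 0. Lengths are in m, angles in rad, forces in N, time in s.
With the tool pointing down it reaches from about 0.375 to 0.975 m from the base axis. Payload 3.8 kg.
Tool frame: the origin (TCP) lies between the finger pads; the fingertips stand 22 mm ahead of it and the grasp point (between the pads) lies 3 mm ahead of it (bot.finger_overhang is the distance from the TCP to the fingertips, in m); x points along the fingers, y is the direction in which the jaws open and shut, and the axes are right-handed (so a half turn about x gives the same grasp; the last joint's range is limited). The gripper opens to 85 mm and grips with 20 to 120 N. Pads are 22 mm wide; open, the fingers measure 114 mm over their backs; the gripper's body (76 mm by 85 mm) begins 54 mm behind the grasp point. The pads swing forward as they close: fully open they stand 13 mm farther back than shut.
Start: joints at [-1.373, 0.264, 1.604, -0, 1.274, -0.037], TCP at [0.157, -0.656, 0.231] pointing down, gripper open.
Joint ranges: [-2.63, 2.63], [-0.94, 2.18], [0.31, 2.57], [-1.31, 4.45], [0, 2.66], [-2.55, 2.55]. Speed limits (rad/s): [2.57, 2.57, 3.14, 3.14, 3.14, 3.14].

## Interface

Orientations are given as a rotation vector (axis times angle).
In Python, from workcell import bot gives the robot as it stands. The module is installed in compiled form; this text tells all that it offers.
- The arm moves only by the tool arm_command, never from a script. Its argument "series" is a list that holds one entry, the list of rows, each a list of 7 numbers: the turn, a rotation vector about the tool's x, y, z in rad, then the shift along the tool's x, y, z in cm, then the opening, from 0 (shut) to 1 (fully open). In form: [[[rx, ry, rz, x, y, z, grip], ...]]. A call has 1 to 10 rows; each row shifts and turns the pose as measured when the row begins, along the tool's axes as they then stand; what a row does not reach is not made up. A row lasts 1/10 s, in which the tool goes at most 50 mm and 8.59 degrees, less where a joint would pass 70% of its speed; a pose out of reach is approached as far as the arm can. A call is refused whole if a number of a shift passes 5 or a number of a turn 0.15, either way. A call with a gripper value outside its range is refused whole. The fingers move at their own pace and stop on an object; "newtons" is the grip in N (left out, the last holds). Time passes only in rows, so rows that do not move let the fingers close. It gives the time, the measured TCP pose, the force and the opening at its end, in the units of the state.
- bot.read_state(): the state, without advancing time (a new reading comes with each control period).
- bot.read_camera(name): name is "scene" or "top" or "wrist"; returns (picture, depth): 420x560x3 uint8, blue, green, red; 420x560 float32, m along the optical axis (not along the pixel's ray), 0 where there is no reading.
- bot.camera_info(name): a dict with "K" (3x3 intrinsics, pixels), "extrinsics" (4x4, takes a point from camera to world coordinates). Camera axes: x right, y down, z forward; pixel columns grow to the right and rows downward; lengths in m; the calibration is good to about 2 mm. A picture is of the moment at which its call begins: read the wrist's pose just before it. camera_info takes no time and is no camera call; for the wrist camera it gives the pose at the moment of the call.
- bot.finish_job(): hands the job in, once; it reports no verdict.
The state is a dict: "time": time; "q": joint angles; "joint_vel": joint speeds; "joint_torque": joint torques, N m; "tool_pos": TCP position; "tcp_rot": TCP orientation; "wrist_force": force on the tool from outside, world axes, zero at the start; "torque": the same for the moment, N m; "width": opening from 0.0 (shut) to 1.0 (fully open).
Only numpy, scipy, OpenCV 4.12 (cv2) and the standard library are available. Lean on these libraries where they do the work, as an engineer would, in place of code of your own. Each camera call takes 0.05 s, during which the arm holds its last target.

## Task

The crimping press was left partly closed with a fresh lug in its die: push the release paddle at the back of the ratchet down to its stop so that the handle springs fully up, and let the paddle rise again. Then press the handle down from fully open by exactly three clicks of the ratchet, never a fourth (it would crush the lug), and finish still pressing or gripping the handle there, so that the nipped lug stays put for the wire. Leave everything else on the bench where it lies.

Things in the scene. Friction and masses are not known exactly. Their poses are not given: they have to be found in the camera images.
- press: Small arbor-type crimping press fixed to the bench: cast frame, base 200 x 100 x 16 mm (x -118 to +82 mm), head top 148 mm high, ram and die with a copper lug at the front. Origin: on the bench, under the axis of the shaft (level, along y). -x is its front, over which the handle reaches out; +x its back, with the paddle; +y its left. Ratchet on the left side, handle on the right.
- shaft (a point): Point on the shaft's axis inside the handle's hub: 120 mm above the bench, 46 mm to the right (-y) of the press's origin. The handle turns about the line through it along the press's y.
- handle (a point): On the axis of the handle's black grip, 175 mm from shaft; turns with the handle. Straight handle in the plane y = -46 mm of the press: rod of 13 mm, then grip of 26 mm diameter from 109 to 220 mm off the shaft. It rises forward (-x) at 45 degrees when open. A spring pushes it up with 2 to 4 N at this point; resistance climbs by 2 to 3 N before each click, then falls suddenly.
- lever (a joint): Handle angle, rad: 0 fully open (45 degrees above level), grows as it is pressed down (angle above level = 0.785 - value), 0.95 at the lower stop. Clicks come every 0.19 rad, the first between 0.14 and 0.28: the ratchet is set differently on its shaft each time, so count by feel. The pawl holds the last click if let go. It starts at the first or second click.
- paddle (a point): Middle of the top face of the release paddle: dark steel plate 34 x 32 mm, 6 mm thick, 204 mm above the bench, 108 mm behind and 39 mm left of the press's origin. It is the tail of the pawl, hinged like a pedal 60 mm further forward. Pushed down it moves 15 mm to its stop against 7 to 14 N, frees the ratchet, and springs back when let go.
- release (a joint): Angle of the release paddle, rad: about 0 at rest with the pawl between two teeth, up to 0.09 as the pawl rides over a tooth, 0.25 pressed down to its stop.
- tooth3 (a point): Crest of the third tooth of the steel ratchet segment (59 mm from the shaft's axis, 10 mm thick, left of the press, teeth 11 degrees apart). It moves over the top to the front (-x) as the handle is pressed. The pawl's tip rests on the segment straight above the shaft (x = 0 of the press). A click comes as a crest passes it: third click made at x = -1 mm or less.
- tooth4 (a point): Crest of the fourth tooth, the next one behind tooth3. It must stay short of the pawl's tip (x above 0 in the press's frame).
- terminal_jar: Bystander: clear jar with a white cap, 48 mm diameter, 52 mm high. Origin under its centre.
- screwdriver: Bystander: screwdriver lying flat, 170 mm, black handle. Origin under its middle.
- solder_reel: Bystander: grey reel of solder, 54 mm diameter, 35 mm high. Origin under its centre.
- multimeter: Bystander: black multimeter lying on its back, 150 x 75 x 36 mm, 46 mm at its dial. Origin under its centre.
- circuit_board: Bystander: green circuit board, 100 x 70 mm, 18 mm high with its parts. Origin under its centre.
- helping_hands: Bystander: soldering helper with a steel foot 85 x 60 mm and a cross bar 150 mm long (y) at a height of 78 mm. Origin under its foot's centre.
- lug_tray: Bystander: black open tray with four compartments, 110 x 80 x 28 mm. Origin under its centre.

How it is judged:
On the way, in this order (a step that is already met when the one before it is completed fails the run):
1. the release paddle is pressed down to its stop (value of joint release above 0.22 rad), for 0.1 s.
2. the handle has sprung fully open and the paddle has risen again (value of joint lever below 0.04 rad and value of joint release below 0.1 rad), for 0.2 s.
At the end, for the whole second after the job is handed in: Three clicks made and no fourth: the crest of tooth3 lies at least 1 mm beyond the pawl's tip and that of tooth4 has not reached it; the paddle is up (joint below 0.1); the fingers press or grip the handle with more than 1 N (x of tooth3 in the frame of press below -0.001 m and x of tooth4 in the frame of press above 0 m and value of joint release below 0.1 rad and contact force between the fingers and lever above 1 N); the arm keeps its last pose, push and grip.
It fails at once if the fourth click is made: the lug is crushed (x of tooth4 in the frame of press below -0.001 m).
It fails at once if a bystander is moved by more than 30 mm (distance of any of terminal_jar, screwdriver, solder_reel, multimeter, circuit_board, helping_hands, lug_tray from where it was at the start of the episode above 0.03 m).
It also fails if it takes over 70 s, if anything falls off the work surface, if the arm or the gripper's body presses on something with over 40 N, if the wrist force passes 120 N, or if a joint passes its speed limit or range.

## Working session

There is one attempt and no reset: what is moved stays moved. The work goes in short steps, Python scripts to look and compute and a tool call to move; the robot and the scene stay as the last step left them, time stands still between calls to the robot, and variables do not carry over. Pictures are saved under pics/ and viewed, and the job is handed in when it is done.

Besides the shell and the picture viewer there is one more tool, called after "Call:" in YAML: its name, and indented under it one key for each argument. arm_command: Moves the arm, as the interface text tells. Its arguments: {"type":"object","properties":{"series":{"type":"array"},"newtons":{"type":"number"}},"required":["series"]}

```bash
mkdir -p pics; python3 - <<'E'
from workcell import bot
import cv2,numpy as np
s=bot.read_state();print(s)
for n in("scene","top"):
    im,d=bot.read_camera(n);cv2.imwrite(f"pics/{n}0.png",im);np.save(f"pics/{n}0.npy",d)
    c=bot.camera_info(n);print(n,c["K"],c["extrinsics"])
E
```

```text
{'time': 0.0, 'q': array([-1.37294741e+00,  2.64745001e-01,  1.60537248e+00, -5.84649236e-06,
        1.27370047e+00, -3.68827035e-02]), 'joint_vel': array([-1.07108777e-03, -7.28617228e-05,  1.00611599e-03, -1.46593598e-03,
       -1.31332912e-03,  2.79693696e-04]), 'joint_torque': array([ 6.18199683e-04, -5.15107083e+01, -3.67316222e+01, -1.53300562e-04,
        1.28629882e-02,  1.73516241e-05]), 'tool_pos': array([ 0.15685661, -0.65576977,  0.22936834]), 'tcp_rot': array([ 2.09771054,  0.24970333, -2.09810024]), 'wrist_force': array([0.20835532, 0.92892678, 0.29269268]), 'torque': array([-0.01661347,  0.02662798,  0.00266956]), 'width': 0.9965966772154043}
scene [[508.39387808   0.         279.29900106]
 [  0.         508.39387808 209.19874646]
 [  0.           0.           1.        ]] [[-0.84895779  0.3976239  -0.34808894  1.02545532]
 [ 0.52843786  0.64486295 -0.55218221  0.75265686]
 [ 0.00490882 -0.65272277 -0.75758095  1.17391058]
 [ 0.          0.          0.          1.        ]]
top [[389.74021833   0.         278.80925957]
 [  0.         389.74021833 211.78639335]
 [  0.           0.           1.        ]] [[ 8.14645043e-04 -9.92354624e-01  1.23416519e-01  4.21523502e-01]
 [-9.99936358e-01 -2.19709862e-03 -1.10658426e-02  6.37670595e-03]
 [ 1.12523983e-02 -1.23399650e-01 -9.92293258e-01  1.23427710e+00]
 [ 0.00000000e+00  0.00000000e+00  0.00000000e+00  1.00000000e+00]]
```

View pics/scene0.png

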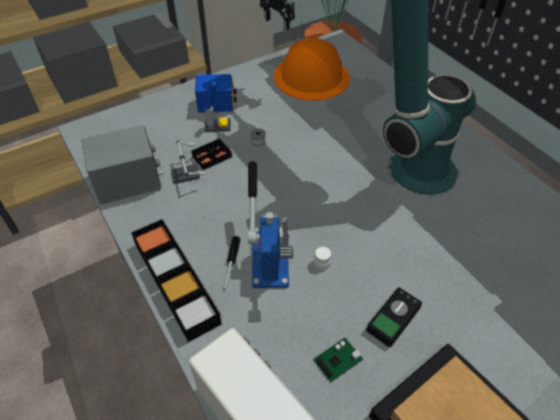

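View pics/top0.png

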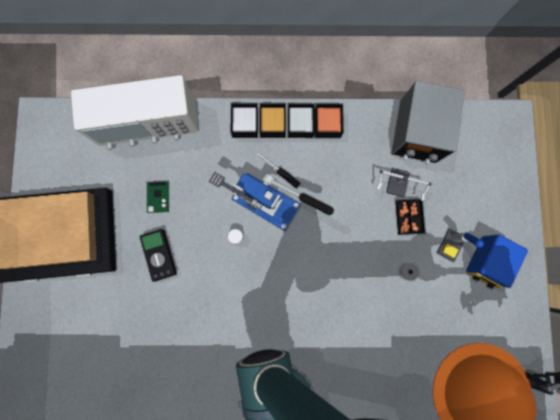

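The top view shows the blue press around (268,203). The black grip reaches right to (330,210) and the dark paddle is at (217,180). The screwdriver lies beside the press, near (285,175). I'll zoom in and measure.

```bash
python3 - <<'E'
import cv2,numpy as np
a=cv2.imread("pics/top0.png")[140:245,190:350];cv2.imwrite("pics/topz.png",cv2.resize(a,None,fx=5,fy=5,interpolation=cv2.INTER_CUBIC)[:600,:800])
a=cv2.imread("pics/scene0.png")[150:300,210:350];cv2.imwrite("pics/scenez.png",cv2.resize(a,None,fx=4,fy=4,interpolation=cv2.INTER_CUBIC))
E
```

```text
(no output)
```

View pics/topz.png

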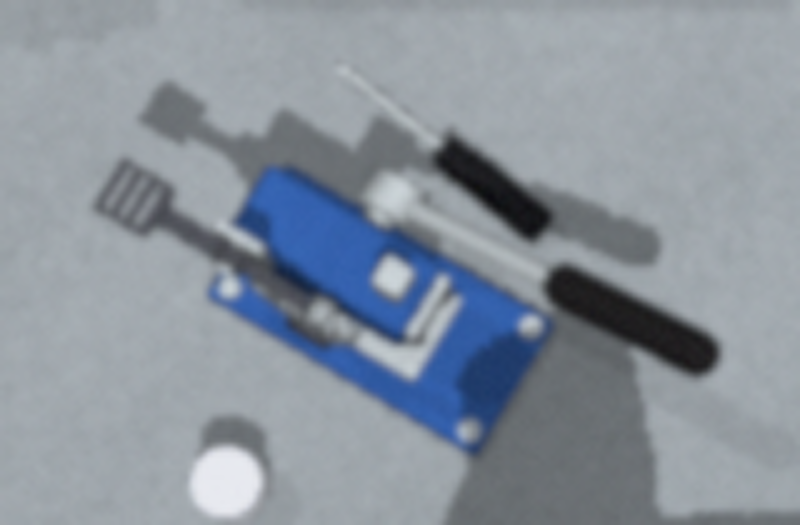

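View pics/scenez.png

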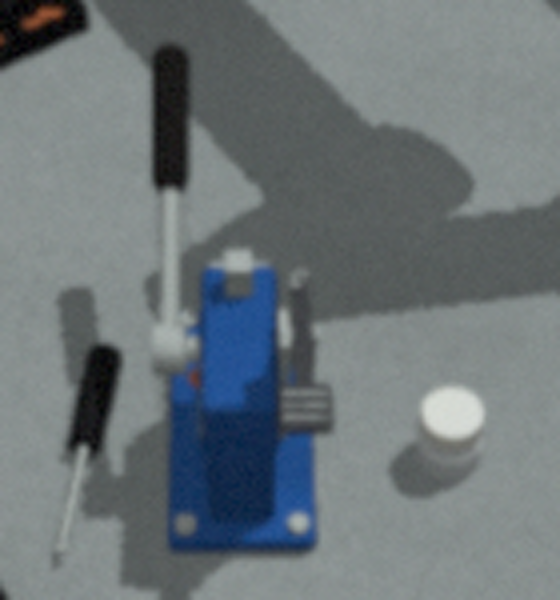

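Zoomed top view: base corners are at zoom (210,295) back-left, (475,455) front-left and (552,322) front-right. The paddle centre is at (135,197) and the hub at (392,197). The grip runs from (555,282) to (710,358). Next I cast rays onto known heights.

```bash
cat > h.py <<'E'
import numpy as np,cv2
from workcell import bot
from scipy.spatial.transform import Rotation as R
def ray(n,u,v,info=None):
    c=info or bot.camera_info(n);E=c["extrinsics"];d=E[:3,:3]@np.linalg.solve(c["K"],[u,v,1.]);return E[:3,3],d
def onz(n,u,v,z,info=None):
    o,d=ray(n,u,v,info);return o+d*(z-o[2])/d[2]
def atdepth(n,u,v,z,info=None):
    o,d=ray(n,u,v,info);return o+d*z
E
python3 - <<'E'
from h import *
d=np.load("pics/top0.npy")
Z=lambda x,y:(190+x/5-.4,140+y/5-.4)
P={k:onz("top",*Z(*uv),z) for k,uv,z in [("bl",(210,295),.016),("fl",(475,455),.016),("fr",(552,322),.016),("pad",(135,197),.204),]}
for k,v in P.items():print(k,v.round(4))
print(np.linalg.norm(P["bl"]-P["fl"]),np.linalg.norm(P["fr"]-P["fl"]))
ex=P["bl"]-P["fl"];yaw1=np.arctan2(ex[1],ex[0]);ey=P["fr"]-P["fl"];yaw2=np.arctan2(-ey[0]*-1,-ey[1]) 
ey=-ey;yaw2=np.arctan2(-ey[0],ey[1]);print("yaw",yaw1,yaw2)
for yaw in (yaw1,(2*yaw1+yaw2)/3):
    c,s=np.cos(yaw),np.sin(yaw);Rz=np.array([[c,-s],[s,c]])
    loc={"bl":(.082,.05),"fl":(-.118,.05),"fr":(-.118,-.05),"pad":(.108,.039)}
    for k,l in loc.items():print(k,(P[k][:2]-Rz@l).round(4))
for k,uv in [("pad",(135,197)),("hub",(392,190)),("grip0",(575,291)),("gripM",(635,321)),("gripE",(695,350))]:
    u,v=Z(*uv);dd=d[int(round(v)),int(round(u))];print(k,u,v,dd,atdepth("top",u,v,dd).round(4))
# scene: paddle top, grip
S=lambda x,y:(210+x/4-.4,150+y/4-.4)
ds=np.load("pics/scene0.npy")
print("scene pad",onz("scene",*S(306,402),.204).round(4))
for k,uv in [("pad",(306,402)),("g0",(170,170)),("gE",(170,60)),("bfl",(170,548)),("bl",(315,546))]:
    u,v=S(*uv);print(k,atdepth("scene",u,v,ds[int(round(v)),int(round(u))]).round(4))
print(onz("scene",*S(170,548),.0),onz("scene",*S(315,546),0))
E
```

```text
bl [0.6147 0.142  0.016 ]
fl [ 0.5137 -0.0254  0.016 ]
fr [ 0.598  -0.0742  0.016 ]
pad [0.6381 0.1621 0.204 ]
0.19547255849784786 0.09736692506715701
yaw 1.0279080261194362 1.0462875579136377
bl [0.6151 0.0459]
fl [0.6175 0.0498]
fr [0.6161 0.0527]
pad [0.6157 0.0495]
bl [0.6157 0.0459]
fl [0.617  0.0504]
fr [0.6154 0.0528]
pad [0.6164 0.0494]
pad 216.6 179.0 1.0494025 [0.6385 0.1625 0.202 ]
hub 268.0 177.6 1.1182498 [0.6568 0.0252 0.1364]
grip0 304.6 197.79999999999998 1.0676061 [ 0.5914 -0.076   0.1804]
gripM 316.6 203.79999999999998 1.0506204 [ 0.5726 -0.1071  0.1956]
gripE 328.6 209.6 1.042097 [ 0.556  -0.1383  0.2024]
scene pad [0.6334 0.1621 0.204 ]
pad [0.6335 0.1622 0.2042]
g0 [ 0.5941 -0.0692  0.1695]
gE [ 0.5581 -0.1294  0.2038]
bfl [0.6945 0.0935 0.0023]
bl [0.6129 0.1466 0.0084]
[0.69386841 0.0922089  0.        ] [ 6.09955356e-01  1.42233470e-01 -2.22044605e-16]
```

```bash
cat >> h.py <<'E'
O=np.array([.616,.0495,0]);YAW=1.035
PR=R.from_euler('z',YAW).as_matrix()
def w(p):return O+PR@np.array(p)
def loc(p):return (np.asarray(p)-O)@PR
def cloud(n,d,info=None):
    c=info or bot.camera_info(n);v,u=np.nonzero(d>0);z=d[v,u]
    p=np.linalg.solve(c["K"],np.vstack([u,v,np.ones(len(u))]))*z
    return (c["extrinsics"][:3,:3]@p).T+c["extrinsics"][:3,3],u,v
def lever(n,im,d):
    P,u,v=cloud(n,d);L=loc(P);col=im[v,u].max(1)
    m=(col<75)&(abs(L[:,1]+.046)<.014)&(L[:,0]<-.06)&(L[:,0]>-.24)&(L[:,2]>.1)
    q=L[m];dx=-q[:,0];dz=q[:,2]-.12
    a=np.polyfit(dx,dz,1)
    # each point lies at <=13mm above axis; use top ridge only
    k=m.sum();r=np.hypot(dx,dz);th=np.arctan2(dz,dx)-np.arcsin(np.clip(np.sqrt(np.maximum(.013**2-(q[:,1]+.046)**2,0))/r,0,1))
    return k,np.arctan(a[0]),np.median(th),0.785-np.median(th),np.median(q[:,1])
def paddle(n,im,d):
    P,u,v=cloud(n,d);L=loc(P)
    m=(abs(L[:,0]-.108)<.012)&(abs(L[:,1]-.039)<.011)&(L[:,2]>.17)
    q=L[m];return m.sum(),q[:,2].mean(),q[:,2].std()
def plan(target,rot=None):
    s=bot.read_state();M=R.from_rotvec(s["tcp_rot"]);d=M.inv().apply(np.array(target)-s["tool_pos"])*100
    print("tool shift cm",d.round(2),"axes",M.as_matrix().round(2).tolist())
    if rot is not None:print("turn",(M.inv()*rot).as_rotvec().round(3))
E
python3 - <<'E'
from h import *
for n in("scene","top"):
    im=cv2.imread(f"pics/{n}0.png");d=np.load(f"pics/{n}0.npy");print(n,lever(n,im,d),paddle(n,im,d))
print("pad",w([.108,.039,.204]),"handle open",w([-.175*.7071,-.046,.12+.175*.7071]),bot.finger_overhang)
yp=PR@[0,1,0]
down=np.array([0,0,-1.])
for sg in(1,-1):
    y=sg*yp;rot=R.from_matrix(np.array([down,y,np.cross(down,y)]).T)
    plan(w([.108,.039,.30]),rot)
plan([.157,-.656,.33])
E
```

```text
scene (np.int64(278), np.float64(0.35080137519785193), np.float64(0.3500324002027855), np.float64(0.43496759979721455), np.float64(-0.04203466366342335)) (np.int64(76), np.float64(0.20439041434936192), np.float64(0.0017285353380912325))
top (np.int64(287), np.float64(0.33989443832902866), np.float64(0.3613817430948744), np.float64(0.4236182569051256), np.float64(-0.04228808941043051)) (np.int64(72), np.float64(0.2055951923889469), np.float64(0.0018554646859187242))
pad [0.63760217 0.16227565 0.204     ] handle open [ 0.59237991 -0.08038571  0.2437425 ] 0.022
tool shift cm [ -6.91 -68.4  -65.79] axes [[-0.0, 0.23, -0.97], [0.0, -0.97, -0.23], [-1.0, -0.0, -0.0]]
turn [2.341e+00 2.000e-03 1.000e-03]
tool shift cm [ -6.91 -68.4  -65.79] axes [[-0.0, 0.23, -0.97], [0.0, -0.97, -0.23], [-1.0, -0.0, -0.0]]
turn [-0.8   -0.001  0.002]
tool shift cm [-1.005e+01 -0.000e+00 -1.000e-02] axes [[-0.0, 0.23, -0.97], [0.0, -0.97, -0.23], [-1.0, -0.0, -0.0]]
```

The lever starts at about 0.43 by both cameras, which is the second click, so the first crest is near 0.23–0.24. The measured paddle height of 204–205 mm agrees with the text. Next: go up, turn and shut the fingers.

Call:
arm_command:
  series:
    - [[-0.133,0,0,-2,0,0,0],[-0.133,0,0,-2,0,0,0],[-0.133,0,0,-2,0,0,0],[-0.133,0,0,-2,0,0,0],[-0.133,0,0,-2,0,0,0],[-0.133,0,0,-1,0,0,0]]
  newtons: 40

```text
time: 0.7
tool_pos: [0.1563, -0.6525, 0.3343]
tcp_rot: [1.582, 0.943, -1.571]
wrist_force: [0.1, 0.5, 0.5]
width: 0.0
```

```bash
python3 - <<'E'
from h import *
s=bot.read_state();print(s["time"],s["tool_pos"],s["width"],s["wrist_force"])
plan(w([.108,.039,.32]))
E
```

```text
0.7 [ 0.15625632 -0.65249796  0.33431991] 0.00014884877413228655 [0.07840821 0.52942021 0.5259623 ]
tool shift cm [  2.69   2.53 -94.57] axes [[-0.0, 0.87, -0.49], [0.02, -0.49, -0.87], [-1.0, -0.01, -0.01]]
```

Call:
arm_command:
  series:
    - [[0,0,0,0,0,-4.5,0],[0,0,0,0,0,-4.5,0],[0,0,0,0,0,-4.5,0],[0,0,0,0,0,-4.5,0],[0,0,0,0,0,-4.5,0],[0,0,0,0,0,-4.5,0],[0,0,0,0,0,-4.5,0],[0,0,0,0,0,-4.5,0],[0,0,0,0,0,-4.5,0],[0,0,0,0,0,-4.5,0]]

```text
time: 1.7
tool_pos: [0.377, -0.2486, 0.3356]
tcp_rot: [1.588, 0.942, -1.578]
wrist_force: [1.5, -0.7, -1.1]
width: 0.004
```

```bash
python3 - <<'E'
from h import *
s=bot.read_state();print(s["time"],s["tool_pos"],s["width"],s["wrist_force"])
plan(w([.108,.039,.32]))
E
```

```text
1.7 [ 0.37702718 -0.24862703  0.33559592] 0.0036778135027942275 [ 1.4920769  -0.73578595 -1.09829229]
tool shift cm [  2.26   2.48 -48.57] axes [[-0.01, 0.87, -0.49], [0.02, -0.49, -0.87], [-1.0, -0.02, -0.02]]
```

Call:
arm_command:
  series:
    - [[0,0,0,0,0.25,-4.8,0],[0,0,0,0,0.25,-4.8,0],[0,0,0,0,0.25,-4.8,0],[0,0,0,0,0.25,-4.8,0],[0,0,0,0,0.25,-4.8,0],[0,0,0,0,0.25,-4.8,0],[0,0,0,0,0.25,-4.8,0],[0,0,0,0,0.25,-4.8,0],[0,0,0,0,0.25,-4.8,0],[0,0,0,0,0.25,-4.8,0]]

```text
time: 2.7
tool_pos: [0.6391, 0.1763, 0.3383]
tcp_rot: [1.584, 0.942, -1.581]
wrist_force: [0.9, 0.4, -1.0]
width: -0.0
```

```bash
python3 - <<'E'
from h import *
s=bot.read_state();print(s["time"],s["tool_pos"],s["width"],s["wrist_force"])
plan(w([.108,.039,.24]))
for n in("scene","top","wrist"):
    im,d=bot.read_camera(n);cv2.imwrite(f"pics/{n}1.png",im)
E
```

```text
2.7 [0.63912905 0.17631664 0.33832073] -0.00043008553013208073 [ 0.85764429  0.38684023 -0.97989206]
tool shift cm [9.81 0.72 1.41] axes [[-0.01, 0.87, -0.49], [0.02, -0.49, -0.87], [-1.0, -0.02, -0.01]]
```

View pics/wrist1.png

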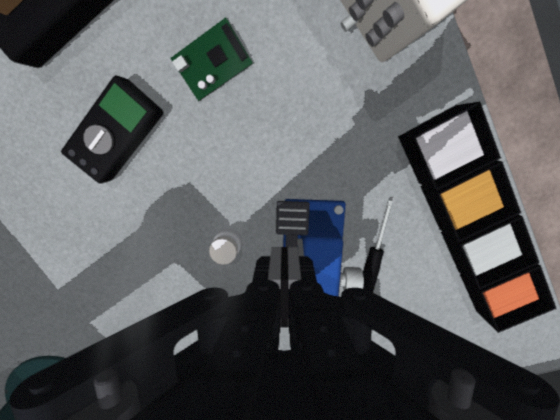

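View pics/scene1.png

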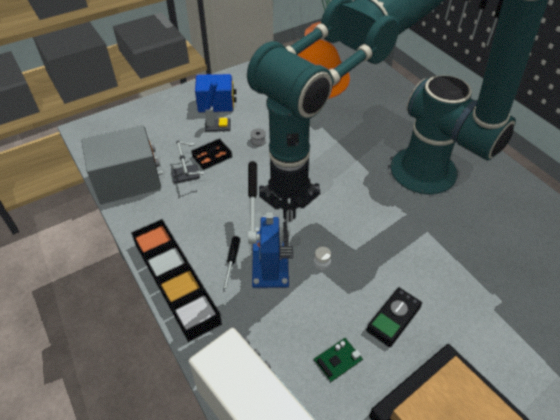

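The wrist view shows the paddle at about (292,218), just ahead of the shut fingers, with all bystanders clear. I'll measure it through the wrist camera too.

```bash
python3 - <<'E'
from h import *
print(onz("wrist",292,217,.204),w([.108,.039,.204]), onz("wrist",277,202,.204),onz("wrist",308,234,.204))
E
```

```text
[0.63754399 0.16179909 0.204     ] [0.63760217 0.16227565 0.204     ] [0.63216885 0.18203038 0.204     ] [0.64293962 0.13870374 0.204     ]
```

Call:
arm_command:
  series:
    - [[0,0,0,2.5,0.2,0.4,0],[0,0,0,2.5,0.2,0.4,0],[0,0,0,2.5,0.2,0.4,0],[0,0,0,2.2,0.1,0.2,0],[0,0,0,0,0,0,0]]

```text
time: 3.35
tool_pos: [0.6349, 0.1586, 0.2365]
tcp_rot: [1.578, 0.943, -1.583]
wrist_force: [-0.7, 0.2, -1.0]
width: -0.006
```

```bash
python3 - <<'E'
from h import *
s=bot.read_state();print(s["time"],s["tool_pos"],s["width"],s["wrist_force"])
plan(w([.108,.039,.226]))
E
```

```text
3.35 [0.63487802 0.15863879 0.2364955 ] -0.006389067035277047 [-0.65514199  0.16717072 -0.98782768]
tool shift cm [ 1.05  0.08 -0.44] axes [[-0.01, 0.87, -0.49], [0.02, -0.49, -0.87], [-1.0, -0.02, -0.01]]
```

Call:
arm_command:
  series:
    - [[0,0,0,0.6,0.1,-0.4,0],[0,0,0,0.5,0,0,0],[0,0,0,0.5,0,0,0]]

```text
time: 3.65
tool_pos: [0.6387, 0.1606, 0.2234]
tcp_rot: [1.583, 0.94, -1.58]
wrist_force: [0.5, 0.1, -0.7]
width: -0.0
```

Call:
arm_command:
  series:
    - [[0,0,0,0.5,0,0,0],[0,0,0,0.3,0,0,0]]

```text
time: 3.85
tool_pos: [0.6394, 0.161, 0.2163]
tcp_rot: [1.584, 0.939, -1.578]
wrist_force: [-0.1, -0.3, 0.4]
width: -0.001
```

Call:
arm_command:
  series:
    - [[0,0,0,0.3,0,0,0]]

```text
time: 3.95
tool_pos: [0.6397, 0.1612, 0.2136]
tcp_rot: [1.585, 0.939, -1.577]
wrist_force: [0.5, 0.4, 0.1]
width: 0.004
```

There is no force 12 mm below the expected contact height, so I'll look.

```bash
python3 - <<'E'
from h import *
for n,c in(("scene",(slice(150,300),slice(210,350))),("top",(slice(140,245),slice(190,350))),("wrist",(slice(120,420),slice(150,450)))):
    im,d=bot.read_camera(n);a=im[c];k=590/max(a.shape[0],a.shape[1]);cv2.imwrite(f"pics/{n}2.png",cv2.resize(a,None,fx=k,fy=k,interpolation=cv2.INTER_CUBIC))
    print(n,paddle(n,im,d),lever(n,im,d)[3])
E
```

```text
scene (np.int64(288), np.float64(0.3693416096580903), np.float64(0.17118180890157267)) 0.43474176211482196
top (np.int64(215), np.float64(0.5496907214303904), np.float64(0.1321782440187967)) 0.42505423459730773Traceback (most recent call last):
  File "<stdin>", line 4, in <module>
  File "h.py", line 22, in lever
    a=np.polyfit(dx,dz,1)
    raise TypeError("expected non-empty vector for x")
TypeError: expected non-empty vector for x
```

View pics/scene2.png

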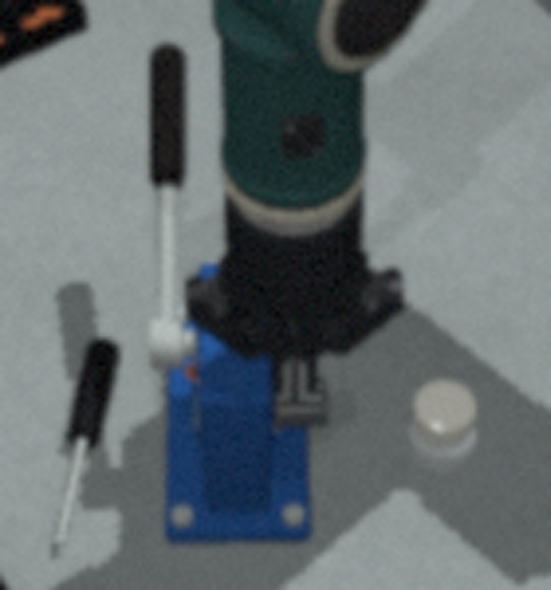

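View pics/wrist2.png

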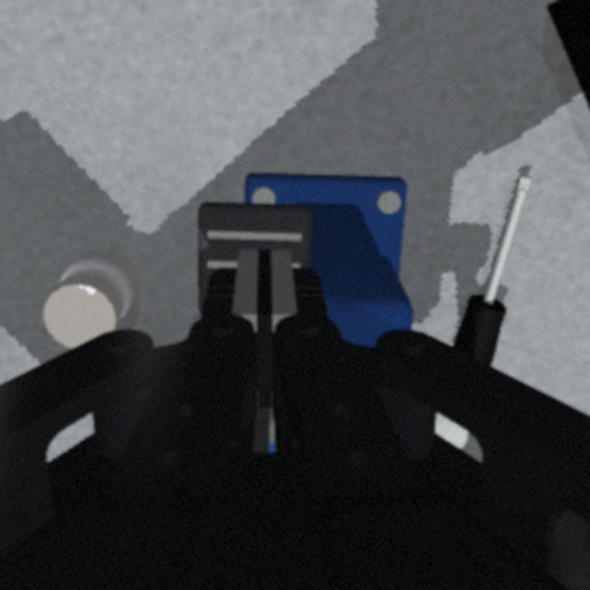

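The fingertips are over the paddle, but the view does not show whether they touch. I'll check the depth of the paddle's uncovered back edge.

```bash
python3 - <<'E'
from h import *
s=bot.read_state();print(s["tool_pos"],s["wrist_force"],s["joint_torque"].round(2),s["width"])
for n in("scene","wrist"):
    im,d=bot.read_camera(n)
    P,u,v=cloud(n,d);L=loc(P)
    m=(L[:,0]>.085)&(L[:,0]<.13)&(abs(L[:,1]-.039)<.02)&(L[:,2]>.15)&(L[:,2]<.23)
    q=L[m];
    for x in np.arange(.086,.13,.004):
        k=abs(q[:,0]-x)<.002
        if k.any():print(n,round(x,3),k.sum(),np.percentile(q[k][:,2],[10,50,90]).round(4))
E
```

```text
[0.63932947 0.16109482 0.2131586 ] [1.04320577 0.39674898 0.07702621] [ -0.   -50.01 -36.25   0.09  -0.    -0.  ] 2.8204189927337783e-05
scene 0.094 4 [0.2019 0.2025 0.2032]
scene 0.098 1 [0.2031 0.2031 0.2031]
scene 0.102 4 [0.2016 0.2034 0.207 ]
scene 0.106 8 [0.2016 0.2044 0.207 ]
scene 0.11 15 [0.202  0.2046 0.2083]
scene 0.114 29 [0.2033 0.2061 0.2262]
scene 0.118 41 [0.2021 0.2079 0.2275]
scene 0.122 26 [0.2008 0.2035 0.2063]
scene 0.126 20 [0.1984 0.2022 0.2061]
scene 0.13 1 [0.2039 0.2039 0.2039]
wrist 0.094 7 [0.2037 0.2046 0.2051]
wrist 0.098 22 [0.2038 0.2049 0.2058]
wrist 0.102 29 [0.2043 0.2052 0.2061]
wrist 0.106 50 [0.2047 0.2055 0.2061]
wrist 0.11 183 [0.2048 0.206  0.2069]
wrist 0.114 459 [0.205  0.2062 0.2281]
wrist 0.118 655 [0.2054 0.2069 0.2272]
wrist 0.122 401 [0.205  0.2058 0.2066]
wrist 0.126 378 [0.2031 0.2051 0.2063]
```

```bash
python3 - <<'E'
from h import *
s=bot.read_state();print(loc(s["tool_pos"]))
im,d=bot.read_camera("wrist")
for u in (272,284,296):
  for v in range(220,300,4):
    z=d[v,u]
    if z>0: print(u,v,z.round(4),loc(atdepth("wrist",u,v,z)).round(4),im[v,u])
a=im[200:320,220:350];cv2.imwrite("pics/w3.png",cv2.resize(a,None,fx=6,fy=5,interpolation=cv2.INTER_CUBIC)[:600,:800])
E
```

```text
[0.10796042 0.03674731 0.21345123]
272 220 0.3745 [0.066  0.0527 0.0004] [105 101  99]
272 224 0.1627 [0.1263 0.043  0.2034] [36 31 32]
272 228 0.1594 [0.1253 0.0428 0.2071] [40 36 39]
272 232 0.1611 [0.1226 0.0428 0.2061] [45 42 41]
272 236 0.1627 [0.12   0.0428 0.2051] [51 46 47]
272 240 0.1627 [0.1178 0.0428 0.2057] [117 113 113]
272 244 0.1623 [0.1159 0.0427 0.2066] [42 38 36]
272 248 0.1479 [0.1193 0.042  0.2206] [64 62 62]
272 252 0.143 [0.1193 0.0418 0.2257] [68 64 63]
272 256 0.1385 [0.1193 0.0415 0.2304] [65 64 64]
272 260 0.1353 [0.1189 0.0413 0.2338] [64 61 61]
272 264 0.1302 [0.1194 0.0411 0.239 ] [63 61 61]
272 268 0.1281 [0.1186 0.0409 0.2414] [68 65 65]
272 272 0.1232 [0.1192 0.0407 0.2463] [65 64 65]
272 276 0.1213 [0.1185 0.0406 0.2484] [67 65 64]
272 280 0.1162 [0.1194 0.0403 0.2534] [70 65 65]
272 284 0.1126 [0.1198 0.0401 0.2571] [17 15 11]
272 288 0.1097 [0.1198 0.04   0.26  ] [15 12  7]
272 292 0.1065 [0.12   0.0398 0.2633] [16 16 14]
272 296 0.1037 [0.1202 0.0397 0.2662] [17 13 13]
284 220 0.352 [0.0729 0.0374 0.0218] [126 124 120]
284 224 0.1626 [0.1265 0.0364
[... 1173 characters left out ...]
0.2069] [125 124 121]
296 244 0.1634 [0.1158 0.0295 0.2055] [44 39 40]
296 248 0.1476 [0.1197 0.03   0.2208] [67 64 65]
296 252 0.1439 [0.1193 0.0301 0.2248] [67 65 63]
296 256 0.1385 [0.1196 0.0303 0.2302] [71 66 66]
296 260 0.1339 [0.1197 0.0304 0.2349] [68 66 66]
296 264 0.1297 [0.1198 0.0305 0.2393] [62 63 61]
296 268 0.1277 [0.119  0.0306 0.2416] [68 69 66]
296 272 0.1237 [0.1192 0.0307 0.2457] [64 63 63]
296 276 0.1209 [0.1189 0.0307 0.2486] [68 67 67]
296 280 0.1176 [0.119  0.0308 0.2521] [81 78 76]
296 284 0.1117 [0.1204 0.031  0.2578] [14 13 11]
296 288 0.11 [0.1198 0.0311 0.2597] [8 7 7]
296 292 0.107 [0.12   0.0312 0.2628] [14 12 14]
296 296 0.104 [0.1202 0.0313 0.2658] [17 14 15]
```

View pics/w3.png

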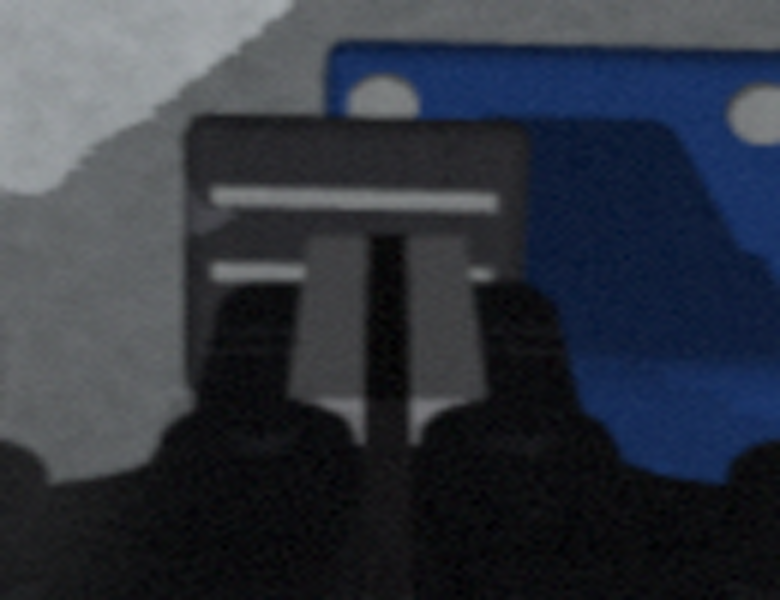

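By depth from both cameras the paddle is still at rest (z about 0.205). The fingertips are about 14 mm above it, so they reach less far than the stated overhang. I'll continue down by feel.

Call:
arm_command:
  series:
    - [[0,0,0,0.5,0,0,0],[0,0,0,0.4,0,0,0]]

```text
time: 4.45
tool_pos: [0.6402, 0.1614, 0.2052]
tcp_rot: [1.586, 0.938, -1.575]
wrist_force: [-0.4, 0.1, 0.5]
width: 0.001
```

Call:
arm_command:
  series:
    - [[0,0,0,0.3,0,0,0],[0,0,0,0.3,0,0,0]]

```text
time: 4.65
tool_pos: [0.6405, 0.1616, 0.2027]
tcp_rot: [1.587, 0.938, -1.574]
wrist_force: [-7.3, -2.2, 16.9]
width: 0.0
```

Call:
arm_command:
  series:
    - [[0,0,0,0.3,0,0,0]]

```text
time: 4.75
tool_pos: [0.6405, 0.1616, 0.2028]
tcp_rot: [1.588, 0.938, -1.573]
wrist_force: [-6.7, -1.5, 14.8]
width: -0.002
```

```bash
python3 - <<'E'
from h import *
for n,c in(("scene",(slice(150,300),slice(210,350))),("wrist",(slice(150,350),slice(180,400)))):
    im,d=bot.read_camera(n);a=im[c];k=590/max(a.shape[:2]);cv2.imwrite(f"pics/{n}4.png",cv2.resize(a,None,fx=k,fy=k,interpolation=cv2.INTER_CUBIC))
    P,u,v=cloud(n,d);L=loc(P);m=(L[:,0]>.121)&(L[:,0]<.124)&(abs(L[:,1]-.039)<.014)&(L[:,2]>.15)&(L[:,2]<.23)
    print(n,m.sum(),np.median(L[m][:,2]))
s=bot.read_state();print(s["tool_pos"],s["wrist_force"],s["torque"])
for v in range(220,270,3):
    z=d[v,272];print(v,loc(atdepth("wrist",272,v,z)).round(4))
E
```

```text
scene 23 0.2021786747089548
wrist 296 0.20416769885156644
[0.64056069 0.16155141 0.20295213] [-6.26365587 -2.1669405  13.49270266] [-0.27138462  1.0381111   0.03473632]
220 [0.0711 0.0508 0.0012]
223 [0.0672 0.0508 0.0013]
226 [0.063  0.0508 0.0001]
229 [ 0.0588  0.0507 -0.0006]
232 [0.1265 0.0418 0.2038]
235 [0.1249 0.0418 0.204 ]
238 [0.1234 0.0417 0.2044]
241 [0.1217 0.0417 0.2041]
244 [0.1202 0.0417 0.2047]
247 [0.1205 0.0415 0.2094]
250 [0.1202 0.0413 0.2126]
253 [0.1208 0.0411 0.2177]
256 [0.1197 0.041  0.2186]
259 [0.12   0.0408 0.2227]
262 [0.1202 0.0407 0.2263]
265 [0.1196 0.0406 0.2282]
268 [0.12   0.0404 0.2319]
```

View pics/scene4.png

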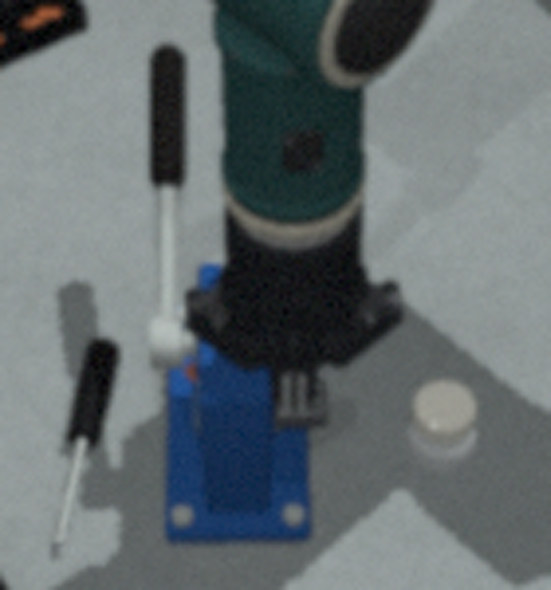

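View pics/wrist4.png

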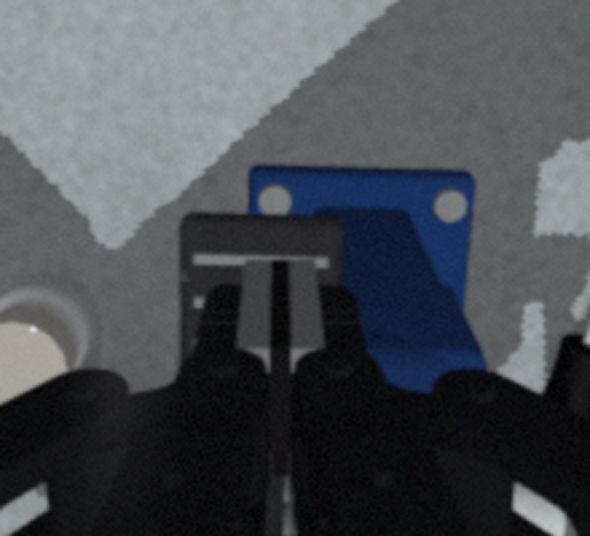

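The fingertips now touch the paddle with the TCP at z = 0.203. The paddle has barely moved, because a row's force scales with its step. I'll push with larger steps.

Call:
arm_command:
  series:
    - [[0,0,0,0.6,0,0,0],[0,0,0,0.6,0,0,0]]

```text
time: 5.05
tool_pos: [0.6409, 0.1621, 0.1976]
tcp_rot: [1.591, 0.937, -1.569]
wrist_force: [-4.7, -1.5, 9.2]
width: -0.004
```

Call:
arm_command:
  series:
    - [[0,0,0,0.6,-0.1,0,0],[0,0,0,0.6,-0.1,0,0]]

```text
time: 5.25
tool_pos: [0.6408, 0.1622, 0.191]
tcp_rot: [1.593, 0.932, -1.564]
wrist_force: [-2.5, -3.4, 10.9]
width: -0.001
```

Call:
arm_command:
  series:
    - [[0,0,0,0.6,0,0,0],[0,0,0,0.6,0,0,0]]

```text
time: 5.45
tool_pos: [0.6412, 0.162, 0.1898]
tcp_rot: [1.595, 0.931, -1.561]
wrist_force: [-13.9, -3.1, 29.4]
width: 0.0
```

Call:
arm_command:
  series:
    - [[0,0,0,1.0,0,0,0],[0,0,0,1.0,0,0,0],[0,0,0,0.8,0,0,0]]

```text
time: 5.75
tool_pos: [0.6425, 0.1626, 0.1897]
tcp_rot: [1.602, 0.927, -1.552]
wrist_force: [-10.6, -1.3, 22.2]
width: -0.001
```

```bash
python3 - <<'E'
from h import *
im,d=bot.read_camera("scene");print(lever("scene",im,d))
P,u,v=cloud("scene",d);L=loc(P);m=(L[:,0]>.119)&(L[:,0]<.124)&(abs(L[:,1]-.039)<.014)&(L[:,2]>.15)&(L[:,2]<.23)
print(m.sum(),np.median(L[m][:,2]))
a=im[150:300,210:350];cv2.imwrite("pics/s5.png",cv2.resize(a,None,fx=4,fy=4,interpolation=cv2.INTER_CUBIC))
s=bot.read_state();print(s["tool_pos"],s["wrist_force"])
im,d=bot.read_camera("wrist")
P,u,v=cloud("wrist",d);L=loc(P);m=(abs(L[:,1]-.039)<.014)&(L[:,2]>.15)&(L[:,2]<.23)
for x in(.12,.123,.126):
  k=m&(abs(L[:,0]-x)<.0015);print(x,k.sum(),np.median(L[k][:,2]))
E
```

```text
(np.int64(332), np.float64(0.7834785098010515), np.float64(0.7854661149547553), np.float64(-0.0004661149547552368), np.float64(-0.042210008669764994))
81 0.2007306250618489
[0.64249568 0.162581   0.18953985] [-12.91589765  -2.30020472  29.99947857]
0.12 661 0.21547117937164317
0.123 1024 0.20421085311692316
0.126 211 0.18514002511171015
```

View pics/s5.png

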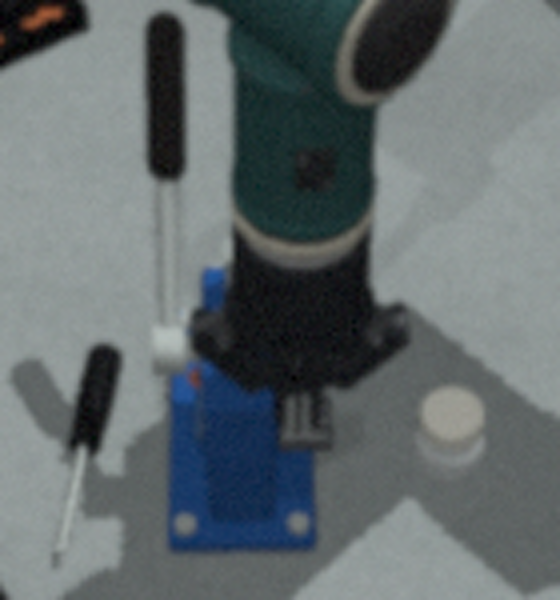

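The handle is fully open, with the lever reading 0.000. The paddle's back edge is at 0.185, which is 0.25 rad and its stop. Now I lift off.

Call:
arm_command:
  series:
    - [[0,0,0,0.2,0,0,0],[0,0,0,-3,0,0,0],[0,0,0,-4,0,0,0],[0,0,0,-4,0,0,0],[0,0,0,-4,0,0,0],[0,0,0,-3,0,0,0]]

```text
time: 6.45
tool_pos: [0.6359, 0.1589, 0.3734]
tcp_rot: [1.598, 0.929, -1.556]
wrist_force: [1.0, 0.1, 1.0]
width: -0.001
```

```bash
python3 - <<'E'
from h import *
s=bot.read_state();print(s["time"],s["tool_pos"],s["wrist_force"])
for n in("scene","wrist"):
  im,d=bot.read_camera(n)
  if n=="scene":print(lever("scene",im,d))
  print(n,paddle(n,im,d))
cv2.imwrite("pics/w5.png",im)
yp=PR@[0,1,0];down=np.array([0,0,-1.]);y=-yp
rot=R.from_matrix(np.array([down,y,np.cross(down,y)]).T)
print(w([-.124,-.046,.34]))
plan(w([-.124,-.046,.34]),rot)
E
```

```text
6.45 [0.63587369 0.15888372 0.37340235] [0.97845892 0.06978204 0.95604429]
(np.int64(330), np.float64(0.7755492467707885), np.float64(0.7833944238821147), np.float64(0.0016055761178853656), np.float64(-0.0423424781158377))
scene (np.int64(580), np.float64(0.48755067555628895), np.float64(0.18463635184357513))
wrist (np.int64(9062), np.float64(0.4326104240218257), np.float64(0.057191522838564685))
[ 0.59224845 -0.08060713  0.34      ]
tool shift cm [ 3.19  7.73 23.24] axes [[0.03, 0.87, -0.49], [0.02, -0.49, -0.87], [-1.0, 0.01, -0.03]]
turn [ 0.024 -0.029 -0.012]
```

The handle stays open at 0.002. Next I move over the grip.

Call:
arm_command:
  series:
    - [[0.02,-0.03,-0.01,0,1.4,4.6,0],[0,0,0,0,1.4,4.6,0],[0,0,0,0,1.4,4.6,0],[0,0,0,0,1.4,4.6,0],[0,0,0,0,1.4,4.6,0],[0,0,0,0,0,0,0]]

```text
time: 7.15
tool_pos: [0.5805, -0.0802, 0.3709]
tcp_rot: [1.582, 0.912, -1.589]
wrist_force: [-0.4, 0.0, -0.9]
width: -0.002
```

```bash
python3 - <<'E'
from h import *
s=bot.read_state();print(s["time"],s["tool_pos"],loc(s["tool_pos"]),s["wrist_force"])
im,d=bot.read_camera("wrist");cv2.imwrite("pics/w6.png",im)
P,u,v=cloud("wrist",d);L=loc(P);m=(im[v,u].max(1)<60)&(L[:,2]>.15)&(L[:,2]<.30)&(L[:,0]<-.08)&(abs(L[:,1]+.046)<.03)
q=L[m]
for x in np.arange(-.16,-.07,.01):
    k=abs(q[:,0]-x)<.004
    if k.sum()>5:print(round(x,3),k.sum(),np.percentile(q[k][:,1],[2,50,98]).round(4),np.percentile(q[k][:,2],98).round(4))
yp=PR@[0,1,0];down=np.array([0,0,-1.]);y=-yp
rot=R.from_matrix(np.array([down,y,np.cross(down,y)]).T)
plan(w([-.115,-.043,.29]),rot)
for n in("scene","top"):
    im,d=bot.read_camera(n)
    m,(p,_,_)=0,cloud(n,d);
    if n=="scene": 
        P,u,v=cloud(n,d);L=loc(P);k=(abs(L[:,0]-.108)<.012)&(abs(L[:,1]-.039)<.011)&(L[:,2]>.17)&(L[:,2]<.25);print("pad",k.sum(),L[k][:,2].mean())
E
```

```text
7.15 [ 0.58045141 -0.08023117  0.3708846 ] [-0.12969942 -0.03566423  0.3708846 ] [-0.36154463  0.03362428 -0.90129961]
-0.15 92 [-0.0522 -0.0434 -0.0347] 0.2795
-0.14 272 [-0.0555 -0.0433 -0.0321] 0.2804
-0.13 320 [-0.0558 -0.0433 -0.0319] 0.2759
-0.12 293 [-0.0553 -0.0433 -0.0317] 0.2661
-0.11 271 [-0.0557 -0.0443 -0.0325] 0.256
-0.1 245 [-0.0551 -0.0435 -0.0322] 0.2463
-0.09 231 [-0.0555 -0.0436 -0.032 ] 0.2357
-0.08 105 [-0.0558 -0.0436 -0.0319] 0.2265
tool shift cm [ 8.06  0.85 -1.24] axes [[-0.0, 0.87, -0.5], [-0.0, -0.5, -0.87], [-1.0, -0.0, 0.0]]
turn [0.01  0.002 0.003]
pad 82 0.20368109870293138
```

View pics/w6.png

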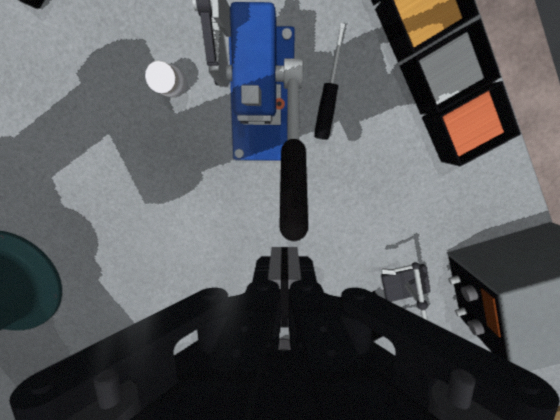

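The wrist view shows the grip from (293,145) to (293,235), right in line with the fingers. Its measured centre is y = -0.0435 in my press frame. The paddle is back up at 0.2037. Next I approach just above the grip.

Call:
arm_command:
  series:
    - [[0.01,0,0,1.5,0.4,-0.9,0],[0,0,0,2.2,0.3,-0.5,0],[0,0,0,2.2,0.2,0,0],[0,0,0,1.7,0,0,0],[0,0,0,0,0,0,0]]

```text
time: 7.8
tool_pos: [0.6002, -0.0565, 0.2873]
tcp_rot: [1.584, 0.92, -1.585]
wrist_force: [-0.5, -0.6, -1.3]
width: 0.001
```

```bash
cat > st.py <<'E'
from h import *
def st(cam=True,save=None):
    s=bot.read_state();t=loc(s["tool_pos"]);f=s["wrist_force"]
    # edge at x-.011 ; solve theta: z-.12 = tan*(-xe)+.013/cos
    from scipy.optimize import brentq
    xe=-(t[0]-.011);g=lambda th:np.tan(th)*xe+.013/np.cos(th)-(t[2]-.12)
    th=brentq(g,-.3,1.0)
    print("t%.2f"%s["time"],"loc",t.round(4),"F",(f@PR).round(1),"L_tcp %.3f"%(.785-th))
    if cam:
        for n in("scene","top"):
            im,d=bot.read_camera(n);
            P,u,v=cloud(n,d);L=loc(P);k=(abs(L[:,0]-.108)<.012)&(abs(L[:,1]-.039)<.011)&(L[:,2]>.17)&(L[:,2]<.25)
            print(n,"pad n%d %.4f"%(k.sum(),L[k][:,2].mean()),end=" ")
            # grip: end part beyond the fingers and the part between, points near handle's plane, below the tool
            col=im[v,u].max(1);m=(abs(L[:,1]+.0435)<.012)&(L[:,0]<-.035)&(L[:,0]>-.24)&(L[:,2]>.1)
            dx=-L[:,0];r=np.hypot(dx,L[:,2]-.12)
            rod=m&(r>.05)&(r<.105)&(abs(L[:,1]+.0435)<.007)
            gr=m&(r>.115)&(r<.15)&(L[:,0]>t[0]+.016)&(col<75)
            for nm,mm,rad in(("rod",rod,.0065),("grip",gr,.013)):
                if mm.sum()>4:
                    q=L[mm];hh=np.sqrt(np.maximum(rad**2-(q[:,1]+.0435)**2,0))
                    th=np.arctan2(q[:,2]-.12,-q[:,0])-np.arcsin(hh/np.hypot(q[:,0],q[:,2]-.12));print(nm,mm.sum(),"L %.3f"%(.785-np.median(th)),end=" ")
            print()
            if save:cv2.imwrite(f"pics/{n}_{save}.png",im)
E
python3 -c "
from st import *
st(True,'a')"
```

```text
t7.80 loc [-0.0992 -0.0405  0.2873] F [-0.7  0.1 -1.3] L_tcp -0.139
scene pad n77 0.2039 rod 82 L 0.008 grip 41 L -0.002 
top pad n73 0.2054 rod 20 L -0.012
```

Call:
arm_command:
  series:
    - [[0.01,0,0,0,0.3,1.6,0],[0,0,0,1.0,0,0,0],[0,0,0,0,0,0,0]]

```text
time: 8.2
tool_pos: [0.5976, -0.0726, 0.2826]
tcp_rot: [1.595, 0.908, -1.584]
wrist_force: [0.1, -0.1, 0.2]
width: 0.002
```

```bash
python3 -c "
from st import *
st(False)"
```

```text
t8.20 loc [-0.1144 -0.0465  0.2826] F [-0.  -0.1  0.2] L_tcp -0.066
```

Call:
arm_command:
  series:
    - [[0,0,0,0.5,-0.2,0,0],[0,0,0,0.4,0,0,0],[0,0,0,0.3,0,0,0]]

```text
time: 8.5
tool_pos: [0.5965, -0.0723, 0.2717]
tcp_rot: [1.598, 0.904, -1.581]
wrist_force: [0.9, 0.6, 0.3]
width: 0.003
```

Call:
arm_command:
  series:
    - [[0,0,0,0.3,0,0.1,0],[0,0,0,0.3,0,0.1,0]]

```text
time: 8.7
tool_pos: [0.5955, -0.074, 0.2653]
tcp_rot: [1.599, 0.904, -1.581]
wrist_force: [-0.1, 0.3, 0.3]
width: -0.003
```

```bash
python3 -c "
from st import *
st(True,'b')"
```

```text
t8.70 loc [-0.1167 -0.0454  0.2653] F [0.2 0.2 0.3] L_tcp 0.003
scene pad n78 0.2041 rod 82 L 0.010 grip 122 L -0.000 
top pad n73 0.2055 rod 22 L -0.022 grip 22 L -0.006
```

Call:
arm_command:
  series:
    - [[0,0,0,0.3,0,0.2,0],[0,0,0,0.3,0,0.2,0]]

```text
time: 9.0
tool_pos: [0.5941, -0.0771, 0.2605]
tcp_rot: [1.6, 0.904, -1.579]
wrist_force: [-1.5, 1.3, 4.4]
width: 0.002
```

Call:
arm_command:
  series:
    - [[0,0,0,0.3,0,0.2,0],[0,0,0,0.3,0,0.2,0]]

```text
time: 9.2
tool_pos: [0.5928, -0.0804, 0.256]
tcp_rot: [1.602, 0.903, -1.576]
wrist_force: [-0.1, 1.8, 4.6]
width: 0.001
```

```bash
python3 -c "
from st import *
st(True,'c')"
```

```text
t9.20 loc [-0.1235 -0.0463  0.256 ] F [1.5 1.  4.6] L_tcp 0.062
scene pad n78 0.2036 rod 81 L 0.045 grip 117 L 0.054 
top pad n72 0.2059 rod 44 L 0.037 grip 8 L 0.053
```

Contact is made. The lever reads about 0.054–0.062 by every method, and the spring force is 4.6 N. I continue in small steps, watching the force.

Call:
arm_command:
  series:
    - [[0,0,0,0.3,0,0.15,0],[0,0,0,0.3,0,0.15,0]]

```text
time: 9.5
tool_pos: [0.5916, -0.0835, 0.2503]
tcp_rot: [1.603, 0.902, -1.576]
wrist_force: [-0.7, 1.2, 4.3]
width: 0.005
```

Call:
arm_command:
  series:
    - [[0,0,0,0.3,0,0.15,0],[0,0,0,0.3,0,0.15,0]]

```text
time: 9.7
tool_pos: [0.5906, -0.0861, 0.2454]
tcp_rot: [1.604, 0.901, -1.574]
wrist_force: [-1.0, 2.6, 8.7]
width: 0.003
```

Call:
arm_command:
  series:
    - [[0,0,0,0.3,0,0.15,0]]

```text
time: 9.8
tool_pos: [0.5902, -0.0873, 0.2434]
tcp_rot: [1.605, 0.901, -1.573]
wrist_force: [-0.8, 2.3, 8.5]
width: -0.0
```

Call:
arm_command:
  series:
    - [[0,0,0,0.3,0,0.15,0]]

```text
time: 9.9
tool_pos: [0.5897, -0.0884, 0.2416]
tcp_rot: [1.606, 0.9, -1.572]
wrist_force: [-1.4, 3.1, 7.8]
width: -0.005
```

```bash
python3 -c "
from st import *
st(True,'d')"
```

```text
t9.90 loc [-0.132  -0.0478  0.2416] F [1.9 2.8 7.8] L_tcp 0.150
scene pad n83 0.2024 rod 83 L 0.146 grip 116 L 0.144 
top pad n72 0.2041 rod 63 L 0.132
```

Call:
arm_command:
  series:
    - [[0,0,0,0.3,-0.2,0.12,0]]

```text
time: 10.1
tool_pos: [0.5889, -0.0892, 0.2401]
tcp_rot: [1.607, 0.897, -1.569]
wrist_force: [2.5, -1.3, 10.2]
width: -0.005
```

Call:
arm_command:
  series:
    - [[0,0,0,0.3,-0.1,0.12,0]]

```text
time: 10.2
tool_pos: [0.5887, -0.0902, 0.239]
tcp_rot: [1.609, 0.894, -1.566]
wrist_force: [-1.8, 1.4, 10.2]
width: -0.002
```

Call:
arm_command:
  series:
    - [[0,0,0,0.3,0,0.12,0]]

```text
time: 10.3
tool_pos: [0.5886, -0.0911, 0.2377]
tcp_rot: [1.61, 0.893, -1.564]
wrist_force: [-4.6, 3.2, 10.8]
width: 0.0
```

```bash
python3 -c "
from st import *
st(True,'e')"
```

```text
t10.30 loc [-0.1349 -0.0482  0.2377] F [ 0.4  5.6 10.8] L_tcp 0.176
scene pad n83 0.2011 rod 84 L 0.163 grip 116 L 0.166 
top pad n70 0.2026 rod 62 L 0.149
```

Call:
arm_command:
  series:
    - [[0,0,0,0.35,0,0.12,0]]

```text
time: 10.5
tool_pos: [0.5886, -0.0921, 0.2354]
tcp_rot: [1.611, 0.892, -1.562]
wrist_force: [-2.6, 2.9, 11.2]
width: -0.002
```

Call:
arm_command:
  series:
    - [[0,0,0,0.35,0,0.12,0]]

```text
time: 10.6
tool_pos: [0.5887, -0.0929, 0.2335]
tcp_rot: [1.613, 0.891, -1.56]
wrist_force: [-1.9, 2.2, 11.4]
width: 0.0
```

Call:
arm_command:
  series:
    - [[0,0,0,0.35,0,0.12,0]]

```text
time: 10.7
tool_pos: [0.5887, -0.0939, 0.2312]
tcp_rot: [1.614, 0.89, -1.559]
wrist_force: [-0.3, 2.0, 6.8]
width: -0.0
```

```bash
python3 -c "
from st import *
st(True,'f')"
```

```text
t10.70 loc [-0.1373 -0.0497  0.2312] F [1.6 1.3 6.8] L_tcp 0.212
scene pad n84 0.1999 rod 83 L 0.210 grip 115 L 0.203 
top pad n72 0.2017 rod 64 L 0.179
```

```bash
python3 -c "
from st import *
yp=PR@[0,1,0];down=np.array([0,0,-1.]);y=-yp
rot=R.from_matrix(np.array([down,y,np.cross(down,y)]).T)
plan(w([-.14,-.0435,.23]),rot);st(False)"
```

```text
tool shift cm [ 0.05 -0.62  0.25] axes [[0.03, 0.86, -0.51], [0.0, -0.51, -0.86], [-1.0, 0.03, -0.02]]
turn [ 0.002 -0.018 -0.029]
t10.80 loc [-0.1375 -0.0497  0.2307] F [-0.1  0.6  6. ] L_tcp 0.215
```

Call:
arm_command:
  series:
    - [[0,-0.01,-0.02,0.25,-0.3,0.1,0]]

```text
time: 10.9
tool_pos: [0.5874, -0.0941, 0.2298]
tcp_rot: [1.602, 0.899, -1.575]
wrist_force: [5.2, -0.2, 5.6]
width: 0.002
```

```bash
python3 -c "
from st import *
st(True,'g')"
```

```text
t10.90 loc [-0.1381 -0.0488  0.2298] F [ 2.5 -4.6  5.6] L_tcp 0.221
scene pad n86 0.1995 rod 84 L 0.218 grip 116 L 0.215 
top pad n69 0.2013 rod 67 L 0.193
```

Call:
arm_command:
  series:
    - [[0,0,0,0.3,-0.1,0.1,0]]

```text
time: 11.1
tool_pos: [0.5872, -0.095, 0.2276]
tcp_rot: [1.603, 0.897, -1.574]
wrist_force: [-1.9, -0.2, 7.1]
width: 0.002
```

Call:
arm_command:
  series:
    - [[0,0,0,0.3,-0.1,0.1,0]]

```text
time: 11.2
tool_pos: [0.5867, -0.0959, 0.2255]
tcp_rot: [1.603, 0.895, -1.572]
wrist_force: [-0.0, -0.2, 5.6]
width: 0.003
```

```bash
python3 -c "
from st import *
st(True,'h')"
```

```text
t11.20 loc [-0.14   -0.049   0.2255] F [-0.2 -0.1  5.6] L_tcp 0.246
scene pad n79 0.1990 rod 86 L 0.240 grip 107 L 0.235 
top pad n70 0.2013 rod 73 L 0.222
```

Call:
arm_command:
  series:
    - [[0,0,0,0.3,-0.1,0.1,0]]

```text
time: 11.4
tool_pos: [0.5856, -0.0968, 0.2223]
tcp_rot: [1.603, 0.894, -1.571]
wrist_force: [1.4, 0.4, 2.9]
width: -0.001
```

```bash
python3 -c "
from st import *
st(True,'i')"
```

```text
t11.40 loc [-0.1413 -0.0486  0.2223] F [ 1.  -1.   2.9] L_tcp 0.264
scene pad n80 0.2031 rod 84 L 0.266 grip 103 L 0.257 
top pad n74 0.2056 rod 69 L 0.244
```

Call:
arm_command:
  series:
    - [[0,0,0,0.3,-0.1,0.1,0]]

```text
time: 11.6
tool_pos: [0.5844, -0.0974, 0.2189]
tcp_rot: [1.603, 0.894, -1.571]
wrist_force: [0.9, -1.9, 5.7]
width: -0.003
```

```bash
python3 -c "
from st import *
st(True,'i')"
```

```text
t11.60 loc [-0.1424 -0.0478  0.2189] F [-1.2 -1.7  5.7] L_tcp 0.284
scene pad n80 0.2040 rod 84 L 0.283 grip 103 L 0.280 
top pad n71 0.2054 rod 71 L 0.251
```

Click 1 came at L of about 0.25: the paddle snapped from 0.199 back to 0.203 and the force fell to 2.9 N. I expect clicks 2, 3 and 4 near 0.44, 0.63 and 0.82. Continuing.

Call:
arm_command:
  series:
    - [[0,0,0,0.35,-0.05,0.1,0],[0,0,0,0.35,0,0.1,0],[0,0,0,0.35,0,0.1,0]]

```text
time: 12.0
tool_pos: [0.5825, -0.1004, 0.2104]
tcp_rot: [1.602, 0.892, -1.571]
wrist_force: [-3.2, -0.7, 10.4]
width: 0.003
```

```bash
python3 -c "
from st import *
st(True,'j')"
```

```text
t12.00 loc [-0.146  -0.0477  0.2104] F [-2.3  2.4 10.4] L_tcp 0.335
scene pad n81 0.2028 rod 92 L 0.332 grip 104 L 0.324 
top pad n72 0.2046 rod 68 L 0.301
```

Call:
arm_command:
  series:
    - [[0,0,0,0.35,-0.05,0.08,0],[0,0,0,0.35,0,0.08,0],[0,0,0,0.35,0,0.08,0]]

```text
time: 12.4
tool_pos: [0.5809, -0.1031, 0.2041]
tcp_rot: [1.601, 0.89, -1.571]
wrist_force: [-3.6, -0.9, 10.7]
width: -0.001
```

```bash
python3 -c "
from st import *
st(True,'j')"
```

```text
t12.40 loc [-0.1492 -0.0477  0.2041] F [-2.6  2.6 10.7] L_tcp 0.374
scene pad n78 0.2014 rod 97 L 0.368 grip 100 L 0.364 
top pad n71 0.2026 rod 76 L 0.346
```

Call:
arm_command:
  series:
    - [[0,0,0,0.35,0,0.08,0],[0,0,0,0.35,0,0.08,0]]

```text
time: 12.7
tool_pos: [0.5797, -0.1051, 0.1997]
tcp_rot: [1.6, 0.889, -1.571]
wrist_force: [-2.7, -1.2, 9.8]
width: -0.0
```

```bash
python3 -c "
from st import *
st(True,'j')"
```

```text
t12.70 loc [-0.1515 -0.0477  0.1997] F [-2.5  1.7  9.8] L_tcp 0.401
scene pad n84 0.2001 rod 97 L 0.391 grip 102 L 0.395 
top pad n70 0.2009 rod 77 L 0.379
```

Call:
arm_command:
  series:
    - [[0,0,0,0.3,0,0.08,0]]

```text
time: 12.9
tool_pos: [0.5792, -0.1058, 0.1962]
tcp_rot: [1.6, 0.89, -1.571]
wrist_force: [-0.7, -0.2, 5.6]
width: 0.001
```

```bash
python3 -c "
from st import *
st(True,'j')"
```

```text
t12.90 loc [-0.1523 -0.0476  0.1962] F [-0.5  0.5  5.6] L_tcp 0.421
scene pad n83 0.1990 rod 98 L 0.417 grip 97 L 0.415 
top pad n69 0.2010 rod 71 L 0.401
```

Call:
arm_command:
  series:
    - [[0,0,0,0.3,0,0.08,0]]

```text
time: 13.1
tool_pos: [0.5785, -0.107, 0.193]
tcp_rot: [1.599, 0.889, -1.572]
wrist_force: [-1.1, -1.4, 4.1]
width: 0.001
```

```bash
python3 -c "
from st import *
st(True,'j')"
```

```text
t13.10 loc [-0.1537 -0.0477  0.193 ] F [-1.7  0.2  4.1] L_tcp 0.440
scene pad n85 0.1994 rod 98 L 0.430 grip 96 L 0.440 
top pad n73 0.2021 rod 77 L 0.420
```

Call:
arm_command:
  series:
    - [[0,0,0,0.3,0,0.05,0]]

```text
time: 13.3
tool_pos: [0.5779, -0.1072, 0.1889]
tcp_rot: [1.599, 0.89, -1.573]
wrist_force: [-0.8, -0.1, 5.3]
width: 0.004
```

```bash
python3 -c "
from st import *
st(True,'k')"
```

```text
t13.30 loc [-0.1542 -0.0473  0.1889] F [-0.5  0.6  5.3] L_tcp 0.462
scene pad n84 0.2041 rod 97 L 0.453 grip 97 L 0.462 
top pad n73 0.2053 rod 78 L 0.437
```

Call:
arm_command:
  series:
    - [[0,0,0,0.3,0,0.05,0]]

```text
time: 13.5
tool_pos: [0.5775, -0.108, 0.1859]
tcp_rot: [1.598, 0.89, -1.574]
wrist_force: [-2.5, -1.7, 6.0]
width: 0.0
```

```bash
python3 -c "
from st import *
st(True,'k')"
```

```text
t13.50 loc [-0.1551 -0.0473  0.1859] F [-2.7  1.3  6. ] L_tcp 0.480
scene pad n84 0.2042 rod 94 L 0.491 grip 98 L 0.480 
top pad n71 0.2056 rod 78 L 0.462
```

Click 2 came at L of about 0.445, with the paddle back up at 0.204. Click 3 should be near 0.635.

Call:
arm_command:
  series:
    - [[0,0,0,0.35,0,0.05,0],[0,0,0,0.35,0,0.05,0],[0,0,0,0.35,0,0.05,0],[0,0,0,0.35,0,0.05,0]]

```text
time: 14.0
tool_pos: [0.5758, -0.1112, 0.175]
tcp_rot: [1.595, 0.889, -1.576]
wrist_force: [-4.0, -0.4, 11.2]
width: -0.005
```

```bash
python3 -c "
from st import *
st(True,'l')"
```

```text
t14.00 loc [-0.1587 -0.0475  0.175 ] F [-2.4  3.2 11.2] L_tcp 0.545
scene pad n85 0.2022 rod 91 L 0.540 grip 99 L 0.539 
top pad n68 0.2037 rod 82 L 0.515
```

Call:
arm_command:
  series:
    - [[0,0,0,0.35,0,0.05,0],[0,0,0,0.35,0,0.05,0],[0,0,0,0.35,0,0.05,0]]

```text
time: 14.4
tool_pos: [0.5747, -0.1131, 0.1678]
tcp_rot: [1.593, 0.888, -1.577]
wrist_force: [-3.8, -0.1, 11.2]
width: -0.003
```

```bash
python3 -c "
from st import *
st(True,'l')"
```

```text
t14.40 loc [-0.161  -0.0475  0.1678] F [-2.1  3.2 11.2] L_tcp 0.587
scene pad n84 0.1998 rod 88 L 0.580 grip 102 L 0.581 
top pad n69 0.2015 rod 79 L 0.570
```

Call:
arm_command:
  series:
    - [[0,0,0,0.35,0,0.05,0]]

```text
time: 14.6
tool_pos: [0.5741, -0.114, 0.1644]
tcp_rot: [1.592, 0.888, -1.577]
wrist_force: [-2.0, -1.5, 6.5]
width: -0.004
```

Call:
arm_command:
  series:
    - [[0,0,0,0.3,0,0.03,0]]

```text
time: 14.7
tool_pos: [0.5737, -0.1146, 0.1617]
tcp_rot: [1.592, 0.888, -1.578]
wrist_force: [-1.6, -1.3, 6.6]
width: -0.005
```

```bash
python3 -c "
from st import *
st(True,'m')"
```

```text
t14.70 loc [-0.1627 -0.0473  0.1617] F [-2.   0.7  6.6] L_tcp 0.622
scene pad n85 0.1995 rod 82 L 0.632 grip 95 L 0.623 
top pad n70 0.2011 rod 80 L 0.607
```

Call:
arm_command:
  series:
    - [[0,0,0,0.3,0,0.03,0]]

```text
time: 14.9
tool_pos: [0.5733, -0.1152, 0.1587]
tcp_rot: [1.591, 0.888, -1.579]
wrist_force: [-1.3, -1.7, 3.9]
width: -0.003
```

```bash
python3 -c "
from st import *
st(True,'m')"
```

```text
t14.90 loc [-0.1634 -0.0473  0.1587] F [-2.1  0.3  3.9] L_tcp 0.640
scene pad n81 0.2005 rod 83 L 0.633 grip 88 L 0.642 
top pad n74 0.2057 rod 81 L 0.620
```

Call:
arm_command:
  series:
    - [[0,0,0,0.3,0,0.02,0],[0,0,0,0.3,0,0.02,0]]

```text
time: 15.2
tool_pos: [0.5726, -0.1159, 0.1525]
tcp_rot: [1.59, 0.889, -1.58]
wrist_force: [-2.5, -2.0, 5.7]
width: -0.001
```

```bash
python3 -c "
from st import *
st(True,'n')"
```

```text
t15.20 loc [-0.1643 -0.0471  0.1525] F [-3.   1.1  5.7] L_tcp 0.675
scene pad n79 0.2038 rod 74 L 0.681 grip 84 L 0.672 
top pad n76 0.2059 rod 80 L 0.656
```

Call:
arm_command:
  series:
    - [[0,0,0,0.3,0,0.02,0],[0,0,0,0.25,0,0,0]]

```text
time: 15.5
tool_pos: [0.5723, -0.1166, 0.1479]
tcp_rot: [1.588, 0.888, -1.581]
wrist_force: [-2.2, -1.7, 9.4]
width: -0.001
```

```bash
python3 -c "
from st import *
for i in range(4): st(True,'o%d'%i)
im=cv2.imread('pics/scene_o3.png')[130:300,190:350];cv2.imwrite('pics/s_o.png',cv2.resize(im,None,fx=3.5,fy=3.5,interpolation=cv2.INTER_CUBIC))"
```

```text
t15.50 loc [-0.1651 -0.0472  0.1479] F [-2.6  1.   9.4] L_tcp 0.701
scene pad n82 0.2039 rod 75 L 0.709 grip 82 L 0.702 
top pad n73 0.2054 rod 80 L 0.675 
t15.60 loc [-0.1652 -0.0471  0.1478] F [-2.3  0.6  8.8] L_tcp 0.701
scene pad n83 0.2034 rod 72 L 0.707 grip 80 L 0.703 
top pad n71 0.2053 rod 78 L 0.678 
t15.70 loc [-0.1652 -0.0471  0.1479] F [-1.6  1.7  7.8] L_tcp 0.701
scene pad n80 0.2034 rod 71 L 0.703 grip 85 L 0.704 
top pad n72 0.2051 rod 76 L 0.677 
t15.80 loc [-0.1652 -0.0471  0.1479] F [-2.1  1.7  7.2] L_tcp 0.701
scene pad n83 0.2033 rod 71 L 0.701 grip 84 L 0.698 
top pad n71 0.2053 rod 78 L 0.678
```

View pics/s_o.png

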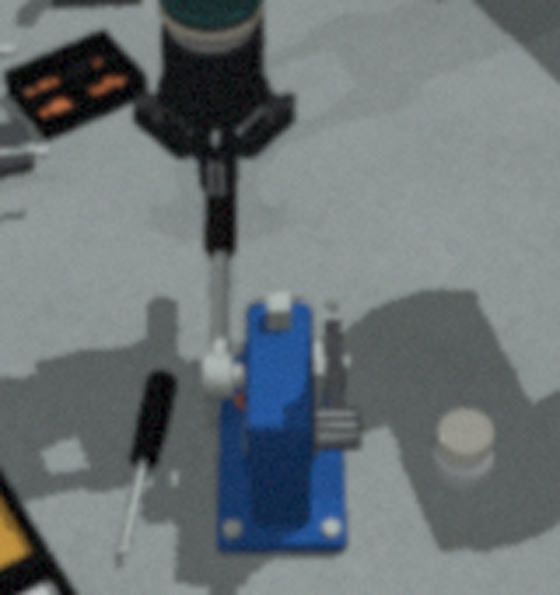

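The view shows the fingers on the grip at (217,160), the paddle up at (338,428) and the bystanders undisturbed. The lever holds steady at 0.70, between click 3 (about 0.64) and click 4 (about 0.83), with about 7 N on the handle. Handing in.

```bash
python3 -c "
from workcell import bot
print(bot.finish_job());s=bot.read_state();print(s['time'],s['tool_pos'],s['wrist_force'])"
```

```text
the job is handed in; nothing more can be done
None
the job is handed in; nothing more can be done
```

I released the press, pressed the handle down by three clicks, and handed the job in with the shut fingers still pressing the grip. No verdict was reported.

- **Release:** I pushed the paddle to its stop. The wrist force reached about 30 N and the paddle's back edge sank to 0.185 m, which matches 0.25 rad. The handle sprang fully open (lever reading 0.00), and the paddle rose back to about 0.204 m.
- **Clicks:** I counted three clicks, at lever angles of about 0.25, 0.445 and 0.64 rad. Each was a force drop together with the paddle dipping about 4–5 mm and snapping back. The fourth would be near 0.83 rad.
- **Last checks (15.8 s):** The lever was steady at about 0.70 rad and the vertical force about 7–9 N. The paddle was up, and the bystanders visible in the last close-up (the jar, the screwdriver and the tray) looked unmoved. I did not measure the others at the end.

Two readings disagreed:
- **Fingertip reach:** The shut fingertips met the paddle with the TCP nearly at the paddle's own height, not 22 mm above it as stated. I found both contacts by feel and depth.
- **Top camera:** Its reading from the handle's rod was about 0.02–0.03 rad lower than the other estimates. The click spacing is 0.19 rad, so this does not change the count.

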